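Open the red-lidded candy jar and dress its serving tray

ROBOT

A 6-joint arm with a two-finger parallel gripper is mounted at the origin on the work surface. World frame = base frame: x ahead of the robot, y to its left, z up, the work surface at z = 0. Lengths are in m, angles in rad, forces in N, time in s.
With the tool pointing down it reaches from about 0.35 to 0.975 m from the base axis. Payload 4.9 kg.
Tool frame: the origin (TCP) lies midway between the tips of the shut fingers; the grasp point (between the pads) lies 19 mm behind it; z points along the fingers, y is the line along which they close (so a half turn about z gives the same grasp; the last joint's range is limited). The gripper opens to 85 mm and grips with 20 to 120 N. Pads are 22 mm wide; open, the fingers measure 114 mm over their backs; the gripper's body (76 mm by 85 mm) begins 54 mm behind the grasp point. The pads swing forward as they close: fully open they stand 13 mm farther back than shut.
Start: joints at [1.063, 0.053, 1.613, -0, 1.476, -0.119], TCP at [0.237, 0.578, 0.231] pointing down, gripper open.
Joint ranges: [-3.01, 3.01], [-1.01, 2.22], [0.06, 2.58], [-1.02, 4.17], [0.09, 2.62], [-3.14, 3.14]. Speed limits (rad/s): [2.57, 2.57, 3.14, 3.14, 3.14, 3.14].

INTERFACE

Orientations are given as a unit quaternion [w, x, y, z].
In Python, from plant import manip gives the robot as it stands.
- The arm moves only by the shell command python3 shift.py 'ROWS'. ROWS is 1 to 5 rows, one to a line, with the numbers parted by spaces; each row has 7 numbers: the opening from 0.0 (shut) to 1.0 (fully open), then dx, dy, dz in shares of the most that a row can go, 1 being 62.5 mm, then a rotation vector rx, ry, rz in units of 0.25 rad; each row shifts and turns the commanded pose from where the row before left it, along the tool's axes as they then stand; what a row does not reach is not made up. A row lasts 1/8 s, in which the tool goes at most 0.0625 m and 0.188 rad, less where a joint would pass 70% of its speed; a pose out of reach is approached as far as the arm can. The fingers move at their own pace and stop on an object; the grip force is fixed at half the most. Time passes only in rows, so rows that do not move let the fingers close. It prints the time, the measured TCP pose, the force, the opening and the grip force at its end. Input that does not fit is refused with a message, and nothing moves.
- manip.state(): the state, without advancing time (a new reading comes with each control period).
- manip.grab_frame(name): name is "scene" or "top" or "wrist"; returns the picture (384x512x3 uint8, red, green, blue); there is no depth.
- manip.camera_params(name): a dict with "intrinsics" (3x3 intrinsics, pixels), "xyz" and "orientation" of the camera in the world. Camera axes: x right, y down, z forward; pixel columns grow to the right and rows downward; lengths in m; the calibration is good to about 2 mm. The wrist camera is an equidistant fisheye: a pixel r from the principal point sees the ray r / f radians off the axis. A picture is of the moment at which its call begins: read the wrist's pose just before it. camera_params takes no time and is no camera call; for the wrist camera it gives the pose at the moment of the call.
- manip.job_done(): hands the job in; it is judged then, once.
The state is a dict: "time": time; "joint_pos": joint angles; "joint_vel": joint speeds; "joint_efforts": joint torques, N m; "tool_pos": TCP position; "tool_rot": TCP orientation; "contact_force": force on the tool from outside, world axes, zero at the start; "ft_torque": the same for the moment, N m; "gripper_width": opening from 0.0 (shut) to 1.0 (fully open); "grasp_force": force on a finger pad.
Only numpy, scipy, OpenCV 4.12 (cv2) and the standard library are available. Lean on these libraries where they do the work, as an engineer would, in place of code of your own. Each camera call takes 0.05 s, during which the arm holds its last target. There are 200 camera calls.

TASK

Open the candy bar for the party guests: lift the red lid off its slant-mouthed jar and set it knob up on the round outline printed on the yellow tray, and lay the candy scoop on its outline there, bowl on bowl and handle on handle. Set both down flat and gently, without letting them fall or flop over, and leave the jar standing where it is and everything else undisturbed, the blue-lidded jar still closed.

Things in the scene. Friction and masses are not known exactly. Their poses are not given: they have to be found in the camera images.
- jar_red: Clear glass jar of red, yellow and white gumballs, loose, about 1.6 kg, 142 mm across, 171 mm high at the back. Its round mouth is on the slant: its axis leans 35 degrees from vertical towards the jar's own -x (its front), which points to the world's -x within 25 degrees. Origin: centre of the underside, z up. It stands left or right of the tray, the blue-lidded jar on the other side.
- jar_red_mouth (a point): Centre of the red jar's mouth at the rim's plane: 21 mm in front of the jar's axis and 148 mm up. The neck is 16 mm long, 100 mm across outside and 88 mm inside.
- lid_red: Loose lid, about 120 g, on that slanted mouth. Along its own z from its origin (centre of the underside): plug 82 mm across to 10 mm (3 mm play in the neck, so it comes off along z), red flange 106 mm across to 15 mm, resting on the rim, stem 16 mm across, waisted steel knob, 26 mm across, from 27 to 57 mm. On the jar z is 35 degrees off vertical. Set flat, it stands on its plug.
- lid_red_knob (a point): Middle of the red lid's knob, 42 mm above the lid's origin along its z.
- jar_blue: A second jar of the same make and size, full of blue, white and green gumballs; to be left alone.
- lid_blue: The blue lid lying on the second jar, same shape as the red one; to be left on. Origin as for the red lid.
- tray: Fixed shallow yellow tray, 190 mm (x) by 300 mm (y), rim 14 mm high and 5 mm wide, floor 5 mm above the counter, lined with cream paper with outlines printed in dark red: a circle at +y (left), a scoop in the middle, a small circle in the far right corner with a striped paper cup on it. Origin: centre of its underside.
- lid_mark (a point): Centre of the printed lid circle (106 mm across) on the tray floor, 82 mm to +y of the tray's centre; axes as the tray's.
- scoop_mark (a point): Centre of the printed scoop outline (150 mm long, bowl 48 mm wide, handle 18 mm wide) on the tray floor, 36 mm to -y of the tray's centre; it runs along the tray's x, bowl at +x, handle at -x. Axes as the tray's.
- scoop_mark_tip (a point): Point of the outline at the bowl's front, 72 mm to +x of scoop_mark, on the tray floor.
- scoop_mark_end (a point): Point of the outline at the handle's end, 72 mm to -x of scoop_mark, on the tray floor.
- scoop: Candy scoop, about 100 g, lying crosswise on the counter in front of the tray: open flat aluminium bowl 75 mm long, 48 mm wide, 28 mm high at its +x; red bar handle 75 mm long, 16 mm wide, 12 to 26 mm above the underside, at its -x. Origin: middle of the 150 mm length, on the underside, z up. Its centre of mass lies in the bowl, about 25 mm to +x.
- scoop_grip (a point): Place to grip the handle: 25 mm to -x of the scoop's origin, 19 mm above its underside.
- scoop_tip (a point): Front of the scoop's bowl, 72 mm to +x of its origin, on the underside.
- scoop_end (a point): Handle end of the scoop, 72 mm to -x of its origin, at the level of the underside.
- cup: Red and white striped paper cup of sweets, 56 mm across the top, 62 mm high, standing on its own small circle in the tray; to be left there. Origin: centre of its underside.
- party_cups: Stack of red and white party cups, 77 mm across, 126 mm high, behind the tray on the right; bystander.
- sprinkles: Small lidded jar of sprinkles, 48 mm across, 85 mm high, behind the tray on the left; bystander.
- mint_tin: Round blue and white tin, 82 mm across, 52 mm high, at the front right; bystander.
- sweet_box: Flat striped sweet box, 75 by 50 by 22 mm, at the front left; bystander.

How it is judged:
By the outcome, as a careful person would: the job done as asked, in the order asked, and still so for the second after the job is handed in, with the robot touching nothing.
It also fails if it takes over 64 s, if anything falls off the work surface, if the arm or the gripper's body presses on something with over 40 N, if the wrist force passes 120 N, or if a joint passes its speed limit or range.

## Working session

There is one attempt and no reset: what is moved stays moved. The work goes in short steps, Python scripts to look and compute and a shell command to move; the robot and the scene stay as the last step left them, time stands still between calls to the robot, and variables do not carry over. Pictures are saved under pics/ and viewed, at most 14 in all, crops included, and the job is handed in when it is done.

```bash
ls; mkdir -p pics
python3 - <<'E'
from plant import manip
import cv2,numpy as np
for n in("scene","top"):
    f=manip.grab_frame(n);cv2.imwrite(f"pics/{n}0.png",f[:,:,::-1]);p=manip.camera_params(n);print(n,p)
print(manip.camera_params("wrist"));print(manip.state())
E
```

```text
pics
plant.py
shift.py
scene {'intrinsics': array([[356.85972359,   0.        , 256.68278699],
       [  0.        , 356.85972359, 187.44956517],
       [  0.        ,   0.        ,   1.        ]]), 'xyz': array([ 0.86354958, -0.62658006,  0.87467982]), 'orientation': array([-0.35871303,  0.90164539,  0.22583973, -0.08577277])}
top {'intrinsics': array([[495.36505522,   0.        , 250.46993042],
       [  0.        , 495.36505522, 183.83427973],
       [  0.        ,   0.        ,   1.        ]]), 'xyz': array([0.37629144, 0.00731934, 1.65933824]), 'orientation': array([ 0.02632546, -0.70240892,  0.71032049, -0.03706068])}
{'intrinsics': array([[297.31863964,   0.        , 258.58949918],
       [  0.        , 297.31863964, 192.97012372],
       [  0.        ,   0.        ,   1.        ]]), 'xyz': array([0.16701978, 0.60546899, 0.37144805]), 'orientation': array([0.12547468, 0.82093692, 0.55095262, 0.08227932])}
{'time': 0.1, 'joint_pos': array([ 1.06302589e+00,  5.33125480e-02,  1.61413008e+00,  8.92713244e-06,
        1.47604042e+00, -1.19011775e-01]), 'joint_vel': array([ 0.00065686, -0.00020266, -0.00417854, -0.00223398,  0.00038882,
       -0.00036782]), 'joint_efforts': array([ 1.27878036e-03, -3.94899881e+01, -3.71365857e+01,  2.34805259e-05,
        3.93164344e-03,  4.42233727e-06]), 'tool_pos': array([0.23662839, 0.57786549, 0.23018842]), 'tool_rot': array([-2.95618842e-04,  1.93157926e-01,  9.81167224e-01, -8.97792527e-04]), 'contact_force': array([-0.35087053, -0.56215572, -0.01085516]), 'ft_torque': array([ 0.01577718, -0.02664736,  0.03894238]), 'grasp_force': 0.0, 'gripper_width': 0.9951911695807003}
```
View pics/top0.png

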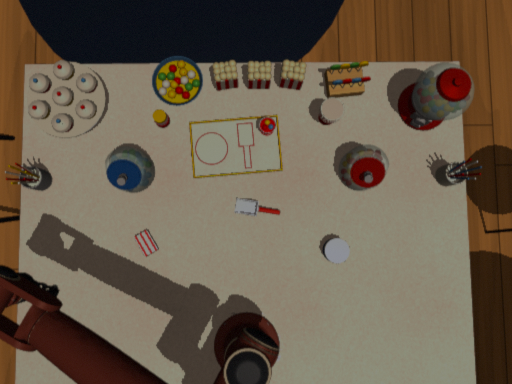

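View pics/scene0.png

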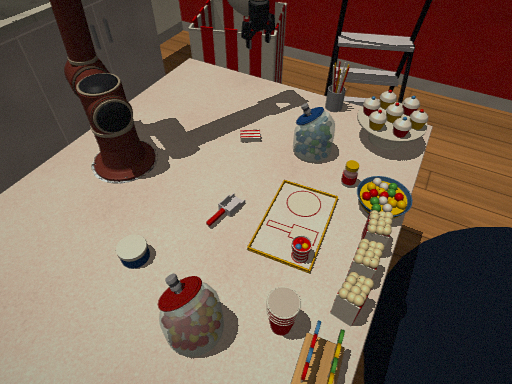

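The top view shows the red jar on the right (lid about 368,172, knob 368,178), the tray at about (236,146), and the scoop at (245–280, 206–211) with its bowl to +y. In the scene view, the red lid is at (180,293), its knob at (172,282), and the scoop at (225,210).

Create h.py:
```python
import numpy as np,cv2
from scipy.spatial.transform import Rotation as R
from plant import manip
def rot(q): return R.from_quat([q[1],q[2],q[3],q[0]])
def ray(p,uv,fish=False):
    K=p['intrinsics'];x=(uv[0]-K[0,2])/K[0,0];y=(uv[1]-K[1,2])/K[1,1]
    if fish:
        r=np.hypot(x,y)+1e-12;d=np.array([x/r*np.sin(r),y/r*np.sin(r),np.cos(r)])
    else: d=np.array([x,y,1.])
    return np.array(p['xyz']),rot(p['orientation']).apply(d/np.linalg.norm(d))
def onz(p,uv,z,fish=False):
    o,d=ray(p,uv,fish);return o+d*(z-o[2])/d[2]
def tri(rs):
    A=sum(np.eye(3)-np.outer(d,d) for o,d in rs);b=sum((np.eye(3)-np.outer(d,d))@o for o,d in rs)
    x=np.linalg.solve(A,b);return x,[np.linalg.norm(np.cross(x-o,d)) for o,d in rs]
def blobs(m,box=None,amin=8):
    m=m.astype(np.uint8)
    if box is not None:
        z=np.zeros_like(m);x0,y0,x1,y1=box;z[y0:y1,x0:x1]=m[y0:y1,x0:x1];m=z
    n,l,s,c=cv2.connectedComponentsWithStats(m,connectivity=8)
    return sorted([(s[i,4],c[i],s[i,:4],l==i) for i in range(1,n) if s[i,4]>=amin],key=lambda t:-t[0])
def hsv(f): return cv2.cvtColor(f,cv2.COLOR_RGB2HSV)
def red(f,s=120,v=60):
    h=hsv(f);return ((h[...,0]<8)|(h[...,0]>172))&(h[...,1]>s)&(h[...,2]>v)
def state_R(): 
    s=manip.state();return np.array(s['tool_pos']),rot(s['tool_rot'])
```

Run:
```python
from h import *
im={n:cv2.imread(f'pics/{n}0.png')[:,:,::-1].copy() for n in('scene','top')}
P={n:manip.camera_params(n) for n in im}
B={'top':dict(lid=(340,145,395,195),mark=(193,120,256,176),sc=(225,190,290,225)),'scene':dict(lid=(155,270,210,325),mark=(255,185,330,262),sc=(200,190,250,232))}
for n in im:
    f=im[n];
    for k,b in B[n].items():
        print(n,k)
        for a,c,s,l in blobs(red(f,90 if k=='mark' else 140,50),b)[:3]:
            e=cv2.fitEllipse(cv2.findContours(l.astype(np.uint8),0,1)[0][0]) if a>15 else None
            print(a,c.round(1),s,np.round(sum([list(x) if hasattr(x,'__len__') else [x] for x in e],[]),1) if e else '')
a=[cv2.resize(im['top'][110:230,185:295],None,fx=4,fy=4,interpolation=2),cv2.resize(im['top'][140:200,335:400],None,fx=5,fy=5,interpolation=2)]
o=np.zeros((600,800,3),np.uint8);o[:480,:440]=a[0];o[:300,440:765]=a[1]
c=cv2.resize(im['scene'][270:330,150:215],None,fx=5,fy=5,interpolation=2);o[300:600,440:765]=c
cv2.imwrite('pics/crop1.png',o[:,:,::-1])
```

```text
scene lid
802 [180.  294.3] [158 276  44  35] [179.7 293.9  21.6  50.1  55.4]
scene mark
328 [296.9 245.3] [266 220  46  42] [283.5 241.1  24.5  63.1 118.7]
104 [302.8 204.5] [286 191  35  26] [303.3 203.3  25.   33.8  99.4]
25 [314.4 236.6] [311 230   8  16] [328.9 223.9  14.2  31.1   0. ]
scene sc
118 [215.3 216.6] [206 208  19  18] [215.1 216.8   5.3  27.7  47. ]
top lid
706 [367.4 171.2] [350 157  35  31] [367.2 171.9  29.3  33.9  81.8]
top mark
57 [251.2 144.7] [249 123   5  45] [251.1 143.6   4.2  45.6 178.1]
53 [240.8 145.7] [237 124   9  44] [241.  147.9   4.3  50.8 172.6]
24 [225.  151.4] [219 140   9  23] [218.  150.3  17.3  25.1  18.3]
top sc
96 [268.8 210.2] [259 207  21   7] [268.5 210.1   4.3  25.   98.9]
```

View pics/crop1.png

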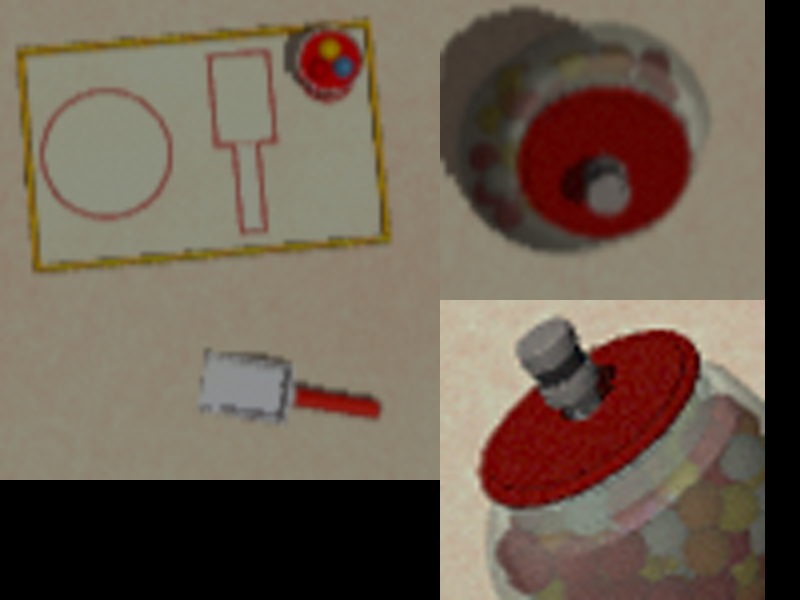

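The tray crop shows the lid circle, the scoop outline and the scoop clearly. The knob end face is at crop (608,186) in top and (546,341) in scene.

```bash
cat > m1.py <<'E'
from h import *
T=manip.camera_params('top');S=manip.camera_params('scene')
A=lambda X,Y:(185+(X+.5)/4-.5,110+(Y+.5)/4-.5)
B=lambda X,Y:(335+(X-440+.5)/5-.5,140+(Y+.5)/5-.5)
C=lambda X,Y:(150+(X-440+.5)/5-.5,270+(Y-300+.5)/5-.5)
np.set_printoptions(precision=4,suppress=True)
circ=onz(T,A(106.5,153),.005);tip=onz(T,A(238,52.5),.005);end=onz(T,A(253.5,231.5),.005)
print('circ',circ,'tip',tip,'end',end,'len',np.linalg.norm(tip-end),'dist',np.linalg.norm(circ-(tip+end)/2))
cs=[onz(T,A(*c),.014) for c in((17,48),(369,19),(390,240),(36,271))]
c=np.mean(cs,0);y=(cs[0]+cs[3]-cs[1]-cs[2])/2;x=(cs[0]+cs[1]-cs[2]-cs[3])/2
print('tray',c,'len',np.linalg.norm(x),np.linalg.norm(y),'yaw',np.arctan2(x[1],x[0]),np.arctan2(-y[0],y[1]))
k,e=tri([ray(T,B(608,186)),ray(S,C(546,341))]);print('knobtop',k,e)
f,e=tri([ray(T,(367.2,171.9)),ray(S,(179.7,293.9))]);print('flange',f,e,(k-f),np.linalg.norm(k-f))
d=k-f;d/=np.linalg.norm(d);print('tilt',np.degrees(np.arccos(d[2])),'azim',np.degrees(np.arctan2(d[1],d[0])))
bt=onz(T,A(202,384),.01);he=onz(T,A(381,408),.024);print('scoop',bt,he,np.linalg.norm(bt-he))
E
python3 m1.py
```

```text
circ [0.648  0.1121 0.005 ] tip [0.7331 0.0003 0.005 ] end [ 0.5801 -0.0111  0.005 ] len 0.1533368770580994 dist 0.11775980098838196
tray [0.6535 0.0303 0.014 ] len 0.18912226703356996 0.29724116040284343 yaw 0.07973149164679759 0.07633244275294486
knobtop [ 0.5258 -0.3709  0.1828] [np.float64(0.0008568088903029445), np.float64(0.0008568088903031914)]
flange [ 0.546  -0.3784  0.1408] [np.float64(1.8393967159446197e-05), np.float64(1.8393967159524107e-05)] [-0.0202  0.0075  0.042 ] 0.04718280016742352
tilt 27.143285703609177 azim 159.56450181066927
scoop [0.4522 0.0333 0.01  ] [ 0.4301 -0.1144  0.024 ] 0.15000834387827447
```

Units first: shifts go in shares of 62.5 mm and turns go in units of 0.25 rad. So -0.06 m is -0.96, -0.055 m is -0.88.

```bash
python3 shift.py '1 0 0 -0.96 0 0 0
1 -0.32 -0.256 -0.88 0 0 0
1 -0.752 -0.608 0 0 0 0
1 -0.752 -0.608 0 0 0 0
1 -0.752 -0.608 0 0 0 0'
python3 shift.py '1 -0.752 -0.608 0 0 0 0
1 -0.752 -0.608 0 0 0 0
1 -0.752 -0.608 0 0 0 0
1 -0.752 -0.608 0 0 0 0
1 -0.752 -0.608 0 0 0 0'
python3 shift.py '1 -0.288 -0.848 0 0 0 0
1 -0.288 -0.848 0 0 0 0
1 -0.288 -0.848 0 0 0 0
1 -0.288 -0.848 0 0 0 0
1 -0.288 -0.848 0 0 0 0'
```

```text
time: 0.72
tool_pos: [0.337, 0.3953, 0.3459]
tool_rot: [-0.0, 0.193, 0.981, -0.0]
contact_force: [0.4, -0.8, 0.3]
gripper_width: 1.001
grasp_force: 0.0
time: 1.35
tool_pos: [0.4825, 0.1302, 0.3459]
tool_rot: [-0.0, 0.193, 0.981, 0.0]
contact_force: [1.6, -0.5, -1.0]
gripper_width: 0.997
grasp_force: 0.0
time: 1.98
tool_pos: [0.4643, -0.1489, 0.3459]
tool_rot: [-0.0, 0.193, 0.981, 0.0]
contact_force: [1.6, 0.0, -0.5]
gripper_width: 0.998
grasp_force: 0.0
```

To row units: -0.05 m is -0.8, -0.04 m is -0.64, -0.17 rad is -0.68.

```bash
python3 shift.py '1 -0.608 -0.64 0 0 0 0
1 -0.608 -0.64 0 0 -0.48 0
1 0 -0.8 0 0 -0.64 0
1 0 -0.8 0 0 -0.64 0
1 0 0 0 0 -0.68 0'
python3 shift.py '1 0 0 0 0 0 0
1 0 0 0 0 0 0'
python3 - <<'E'
from h import *
p=manip.camera_params('wrist');s=manip.state();f=manip.grab_frame('wrist')
cv2.imwrite('pics/w1.png',f[:,:,::-1]);np.savez('w1.npz',**p)
print(p,s['tool_pos'],s['tool_rot'],s['joint_pos'])
E
```

```text
time: 2.6
tool_pos: [0.4656, -0.3454, 0.3463]
tool_rot: [0.297, 0.186, 0.935, -0.06]
contact_force: [0.1, 1.0, -0.2]
gripper_width: 0.997
grasp_force: 0.0
time: 2.85
tool_pos: [0.4674, -0.3426, 0.3473]
tool_rot: [0.294, 0.184, 0.936, -0.058]
contact_force: [0.9, 0.5, 0.4]
gripper_width: 0.998
grasp_force: 0.0
{'intrinsics': array([[297.31863964,   0.        , 258.58949918],
       [  0.        , 297.31863964, 192.97012372],
       [  0.        ,   0.        ,   1.        ]]), 'xyz': array([ 0.33471732, -0.28948364,  0.41939748]), 'orientation': array([0.36570262, 0.74547453, 0.50077212, 0.24445164])} [ 0.46737635 -0.34259649  0.34725152] [ 0.29436169  0.18398125  0.93601455 -0.05812789] [-0.89831492 -0.47924096  1.9591318   0.31314055  1.13370943 -2.13725664]
```

View pics/w1.png

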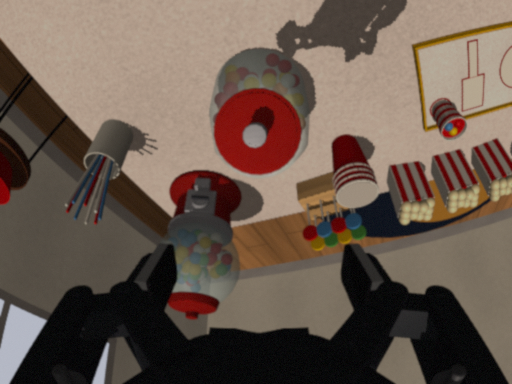

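Wrist view: knob end is at (254,134), and the flange disc is centred at about (258,130).

```bash
cat >> m1.py <<'E'
print('----')
W=dict(np.load('w1.npz'));f=cv2.imread('pics/w1.png')[:,:,::-1].copy()
b=blobs(red(f,150,60),(205,80,312,180))[0]
cn=max(cv2.findContours(b[3].astype(np.uint8),0,1)[0],key=cv2.contourArea)
hull=cv2.convexHull(cn);el=cv2.fitEllipse(hull);print(el,b[2])
h=hsv(f);g=blobs((h[...,1]<70)&(h[...,2]>110),(235,112,275,160))
print([(x[0],x[1],x[2]) for x in g[:2]]);kc=g[0][1]
k3,e=tri([ray(T,B(608,186)),ray(S,C(546,341)),ray(W,kc,1)]);print('knob3',k3,e)
k2,e=tri([ray(T,B(608,186)),ray(W,kc,1)]);print('knobTW',k2,e)
fl,e=tri([ray(T,(367.2,171.9)),ray(W,el[0],1)]);print('flange TW',fl,e)
# flange from wrist at known height of flange top
fz=onz(W,el[0],.152,1);kz=onz(W,kc,.1865,1);d=kz-fz
print('fixed z',fz,kz,d,np.degrees(np.arctan2(d[1],d[0])),np.linalg.norm(d))
print('top fixed z',onz(T,(367.2,171.9),.152),onz(T,B(608,186),.1865),'scene',onz(S,C(546,341),.1865))
E
python3 m1.py | sed -n '/----/,$p'
```

```text
----
((257.0663146972656, 130.65028381347656), (85.3474349975586, 86.52796173095703), 99.19173431396484) [214  88  87  86]
[(np.int32(411), array([253.8759, 135.6131]), array([243, 125,  23,  23], dtype=int32))]
knob3 [ 0.5254 -0.3716  0.1821] [np.float64(0.0016328945017708403), np.float64(0.0005627337665622069), np.float64(0.0016576326913611199)]
knobTW [ 0.5266 -0.3725  0.1793] [np.float64(0.0013858278471008277), np.float64(0.0013858278471009608)]
flange TW [ 0.545  -0.3772  0.1492] [np.float64(0.0008799531127714981), np.float64(0.0008799531127714891)]
fixed z [ 0.5429 -0.3772  0.152 ] [ 0.521  -0.3715  0.1865] [-0.0219  0.0057  0.0345] 165.44324917444115 0.041235597130529184
top fixed z [ 0.5447 -0.3755  0.152 ] [ 0.5261 -0.3693  0.1865] scene [ 0.527  -0.3728  0.1865]
```

```bash
cat >> h.py <<'E'
np.set_printoptions(precision=4,suppress=True)
def pose(az,tilt,yflip=1):
    "tool z = -a; a leans by tilt towards azimuth az; x leans along az"
    t,z=np.radians(tilt),np.radians(az)
    a=np.array([np.sin(t)*np.cos(z),np.sin(t)*np.sin(z),np.cos(t)])
    x=np.array([np.cos(t)*np.cos(z),np.cos(t)*np.sin(z),-np.sin(t)])
    return a,R.from_matrix(np.c_[x,np.cross(-a,x),-a])
def go(tp,tR):
    p,r=state_R();print('rotvec',(r.inv()*tR).as_rotvec(),'shift now axes',r.inv().apply(tp-p),'shift after turn',tR.inv().apply(tp-p))
E
cat > lid.py <<'E'
from h import *
a,Rl=pose(163,35)
fl=np.mean([[.5442,-.3765,.152],np.array([.5247,-.371,.1855])-.042*a],0);o=fl-.015*a
E
python3 - <<'E'
from lid import *
print(o,a,manip.state()['contact_force'],state_R()[1].as_matrix());go(o+.12*a,Rl);go(o+.023*a,Rl)
E
```

```text
[ 0.5542 -0.3798  0.1393] [-0.5485  0.1677  0.8192] [ 0.7312 -0.2312  0.9482] [[-0.7588  0.378   0.5304]
 [ 0.3092  0.9258 -0.2174]
 [-0.5733 -0.001  -0.8194]]
rotvec [-0.0529 -0.0004 -0.074 ] shift now axes [ 0.0425 -0.0079  0.105 ] shift after turn [ 0.0432 -0.0102  0.1045]
rotvec [-0.0529 -0.0004 -0.074 ] shift now axes [ 0.0427 -0.0027  0.2019] shift after turn [ 0.0432 -0.0102  0.2015]
```

To row units: 0.05 m is 0.8, 0.043 m is 0.688, -0.074 rad is -0.296.

```bash
python3 shift.py '1 0 0 0 -0.212 0 -0.296
1 0.688 -0.16 0.48 0 0 0
1 0 0 0.8 0 0 0
1 0 0 0.64 0 0 0
1 0 0 0.48 0 0 0'
python3 shift.py '1 0 0 0 0 0 0
1 0 0 0 0 0 0'
python3 - <<'E'
from lid import *
go(o+.023*a,Rl)
p=manip.camera_params('wrist');f=manip.grab_frame('wrist')
cv2.imwrite('pics/w2.png',f[:,:,::-1]);np.savez('w2.npz',**p)
b=blobs(red(f,150,60),(130,50,390,330));print(b[0][:3])
E
```

```text
time: 3.52
tool_pos: [0.5147, -0.3667, 0.198]
tool_rot: [0.297, 0.14, 0.944, -0.044]
contact_force: [0.1, 0.3, 0.8]
gripper_width: 1.0
grasp_force: 0.0
time: 3.78
tool_pos: [0.5137, -0.3672, 0.2006]
tool_rot: [0.298, 0.141, 0.943, -0.044]
contact_force: [-0.2, 0.2, 0.6]
gripper_width: 0.996
grasp_force: 0.0
rotvec [0.0001 0.0006 0.0002] shift now axes [ 0.0005 -0.0002  0.0516] shift after turn [ 0.0004 -0.0002  0.0516]
(np.int32(11640), array([251.2129, 207.7624]), array([136, 142, 193, 128], dtype=int32))
```

View pics/w2.png

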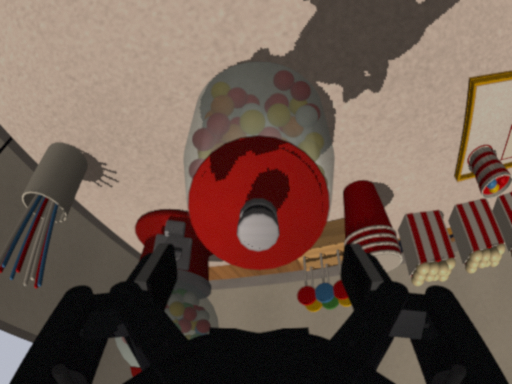

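The knob (258,229) is centred between the fingers in the image, so I'm descending.

```bash
python3 shift.py '1 0 0 0.32 0 0 0
1 0 0 0.32 0 0 0
1 0 0 0.16 0 0 0
1 0 0 0 0 0 0
0 0 0 0 0 0 0'
python3 shift.py '0 0 0 0 0 0 0
0 0 0 0 0 0 0
0 0 0 0 0 0 0
0 0 0 0 0 0 0'
python3 - <<'E'
from lid import *
go(o+.023*a,Rl);print(manip.state()['ft_torque'])
E
```

```text
time: 4.45
tool_pos: [0.5401, -0.3757, 0.1591]
tool_rot: [0.298, 0.142, 0.943, -0.045]
contact_force: [0.3, -0.5, 0.5]
gripper_width: 0.817
grasp_force: 0.0
time: 4.95
tool_pos: [0.54, -0.3756, 0.1585]
tool_rot: [0.297, 0.142, 0.943, -0.044]
contact_force: [-4.9, 1.1, 4.1]
gripper_width: 0.285
grasp_force: 58.5
rotvec [-0.0002 -0.0002 -0.001 ] shift now axes [-0.0011  0.0001  0.0013] shift after turn [-0.0011  0.0001  0.0013]
[0.1652 0.5027 0.1053]
```

```bash
python3 shift.py '0 0 0 -0.08 0 0 0
0 0 0 -0.16 0 0 0
0 0 0 -0.24 0 0 0
0 0 0 -0.32 0 0 0
0 0 0 -0.32 0 0 0'
python3 shift.py '0 0 0 -0.32 0 0 0
0 0 0 -0.32 0 0 0
0 0 0 0 0 0 0
0 0 0 0 0 0 0'
python3 - <<'E'
from h import *
p=manip.camera_params('wrist');s=manip.state();f=manip.grab_frame('wrist');g=manip.grab_frame('scene')
cv2.imwrite('pics/w3.png',np.hstack([f[:,::1,::-1],g[:,:,::-1]])[:, :]);
o=cv2.resize(np.hstack([f,g])[:,:,::-1],(800,300));cv2.imwrite('pics/w3.png',o)
cv2.imwrite('pics/w3f.png',f[:,:,::-1]);cv2.imwrite('pics/w3s.png',g[:,:,::-1]);np.savez('w3.npz',**p)
E
```

```text
time: 5.58
tool_pos: [0.5007, -0.3632, 0.2159]
tool_rot: [0.297, 0.142, 0.943, -0.044]
contact_force: [0.5, 0.6, -1.5]
gripper_width: 0.286
grasp_force: 59.1
time: 6.08
tool_pos: [0.4794, -0.3566, 0.2474]
tool_rot: [0.297, 0.142, 0.943, -0.044]
contact_force: [0.2, -0.3, -1.8]
gripper_width: 0.283
grasp_force: 59.1
```

View pics/w3.png

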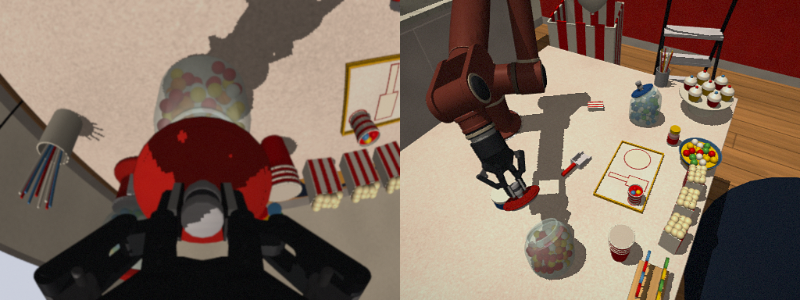

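The lid hangs in the gripper and the red jar is still standing. Next I work out the carry to the tray.

Run:
```python
from h import *
a,r=pose(163,0);go(np.array([.6476,.112,.25]),r)
```

```text
rotvec [ 0.0017  0.6084 -0.0015] shift now axes [-0.0205  0.4972  0.0114] shift after turn [-0.0238  0.4971 -0.0034]
```

To row units: 0.055 m is 0.88, 0.03 m is 0.48, 0.12 rad is 0.48.

```bash
python3 shift.py '0 0 0.48 -0.32 0 0 0
0 0 0.88 0 0 0.48 0
0 0 0.88 0 0 0.48 0
0 0 0.88 0 0 0.48 0
0 0 0.88 0 0 0.48 0'
python3 shift.py '0 0 0.88 0 0 0.512 0
0 -0.16 0.88 0 0 0 0
0 -0.16 0.88 0 0 0 0
0 0 0.8 0 0 0 0
0 0 0.48 0 0 0 0'
python3 shift.py '0 0 0 0 0 0 0
0 0 0 0 0 0 0'
python3 - <<'E'
from h import *
a,r=pose(163,0);go(np.array([.6476,.112,.12]),r)
E
```

```text
time: 6.8
tool_pos: [0.5426, -0.1124, 0.2644]
tool_rot: [0.063, 0.148, 0.987, -0.009]
contact_force: [0.5, 0.1, -0.7]
gripper_width: 0.284
grasp_force: 59.3
time: 7.42
tool_pos: [0.6335, 0.1167, 0.2632]
tool_rot: [0.0, 0.147, 0.989, 0.001]
contact_force: [-0.3, -0.1, -1.3]
gripper_width: 0.286
grasp_force: 59.3
time: 7.68
tool_pos: [0.6329, 0.1135, 0.2638]
tool_rot: [0.0, 0.148, 0.989, 0.0]
contact_force: [0.2, -0.7, -1.2]
gripper_width: 0.287
grasp_force: 59.3
rotvec [ 0.0003  0.0008 -0.001 ] shift now axes [-0.0144  0.0028  0.1439] shift after turn [-0.0145  0.0028  0.1438]
```

```bash
python3 shift.py '0 -0.224 0.048 0.64 0 0 0
0 0 0 0.8 0 0 0
0 0 0 0.8 0 0 0
0 0 0 0.48 0 0 0
0 0 0 0.32 0 0 0'
python3 shift.py '0 0 0 0 0 0 0
0 0 0 0 0 0 0'
python3 - <<'E'
from h import *
f=manip.grab_frame('scene');cv2.imwrite('pics/s4f.png',f[:,:,::-1])
cv2.imwrite('pics/s4.png',cv2.resize(f[130:280,230:380],(600,600),interpolation=2)[:,:,::-1])
S=manip.camera_params('scene')
b=blobs(red(f,140,50),(262,150,345,230))[0];e=cv2.fitEllipse(cv2.convexHull(cv2.findContours(b[3].astype(np.uint8),0,1)[0][0]))
p=state_R()[0];print(p,b[:3],e)
# predicted level flange ellipse
c=p+[0,0,-.023+.0125-.0013];K=S['intrinsics'];q=rot(S['orientation']).inv()
for zz in(-.0025,.0025):
    t=np.linspace(0,6.28,60);P=c+np.c_[.053*np.cos(t),.053*np.sin(t),0*t+zz];X=q.apply(P-S['xyz']);u=X[:,:2]/X[:,2:]*K[0,0]+K[:2,2];print(cv2.fitEllipse(u.astype(np.float32)))
E
```

```text
time: 8.3
tool_pos: [0.6467, 0.1113, 0.0727]
tool_rot: [-0.0, 0.149, 0.989, 0.0]
contact_force: [-0.1, 0.7, -1.4]
gripper_width: 0.282
grasp_force: 59.3
time: 8.55
tool_pos: [0.6491, 0.1124, 0.0769]
tool_rot: [0.003, 0.149, 0.989, 0.001]
contact_force: [-0.0, 0.8, -1.8]
gripper_width: 0.28
grasp_force: 59.3
[0.6493 0.1126 0.0773] (np.int32(498), array([305.5703, 193.2088]), array([288, 181,  35,  23], dtype=int32)) ((304.8694152832031, 191.32278442382812), (24.32181739807129, 35.39527130126953), 91.07270812988281)
((305.4642639160156, 190.72976684570312), (24.798965454101562, 34.468536376953125), 98.73308563232422)
((305.6372375488281, 189.6332244873047), (24.80903434753418, 34.58229064941406), 98.68517303466797)
```

View pics/s4.png

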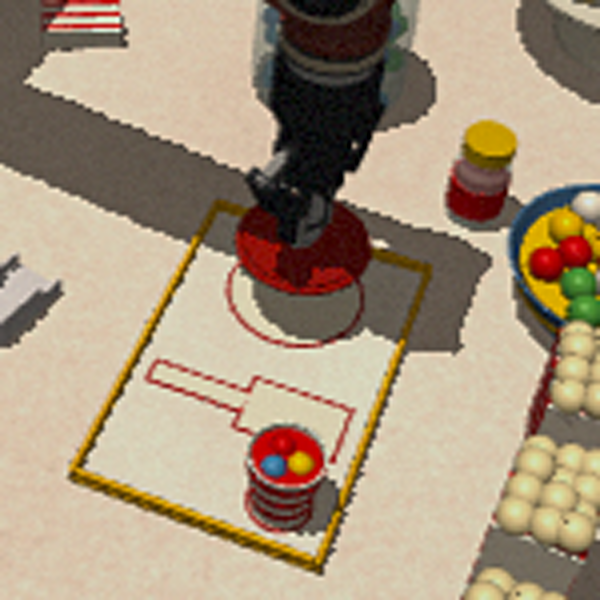

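The lid hangs level over the circle: its outline matches the predicted level ellipse within a pixel. I'm lowering it until contact.

To row units: 0.001 m is 0.016, 0.02 m is 0.32.

```bash
python3 shift.py '0 0.016 0 0.32 0 0 0
0 0 0 0.24 0 0 0
0 0 0 0.096 0 0 0
0 0 0 0 0 0 0
0 0 0 0 0 0 0'
python3 shift.py '0 0 0 0.032 0 0 0
0 0 0 0 0 0 0'
python3 shift.py '0 0 0 0.016 0 0 0
0 0 0 0 0 0 0'
```

```text
time: 9.22
tool_pos: [0.6473, 0.113, 0.0343]
tool_rot: [0.002, 0.148, 0.989, 0.0]
contact_force: [0.1, -1.4, -0.7]
gripper_width: 0.286
grasp_force: 59.3
time: 9.48
tool_pos: [0.647, 0.113, 0.0321]
tool_rot: [0.001, 0.148, 0.989, 0.0]
contact_force: [-0.0, 0.8, -2.0]
gripper_width: 0.284
grasp_force: 59.3
time: 9.72
tool_pos: [0.6469, 0.113, 0.0308]
tool_rot: [0.001, 0.148, 0.989, 0.0]
contact_force: [0.1, -0.3, -1.3]
gripper_width: 0.284
grasp_force: 59.3
```

```bash
for i in 1; do python3 shift.py '0 0 0 0.016 0 0 0
0 0 0 0 0 0 0' | grep -E 'pos|force'; done
python3 shift.py '0 0 0 0.016 0 0 0
0 0 0 0 0 0 0'| grep -E 'pos|force'
python3 shift.py '0 0 0 0.016 0 0 0
0 0 0 0 0 0 0'| grep -E 'pos|force'
```

```text
tool_pos: [0.6472, 0.113, 0.0305]
contact_force: [-0.9, 0.4, 3.2]
grasp_force: 59.7
tool_pos: [0.6473, 0.1131, 0.0303]
contact_force: [-4.0, -1.0, 6.1]
grasp_force: 60.2
tool_pos: [0.6473, 0.1131, 0.0303]
contact_force: [-7.0, -0.0, 10.7]
grasp_force: 60.7
```

To row units: -0.0015 m is -0.024.

```bash
python3 shift.py '0 0 0 -0.024 0 0 0
0.35 0 0 0 0 0 0
0.5 0 0 0 0 0 0
0.8 0 0 0 0 0 0
1 0 0 0 0 0 0'
python3 shift.py '1 0 0 0 0 0 0
1 0 0 -0.32 0 0 0
1 0 0 -0.64 0 0 0
1 0 0 -0.96 0 0 0
1 0 0 -0.96 0 0 0'
python3 shift.py '1 0.8 0 -0.48 0 0 0
1 0.96 0 0 0 0 0
1 0.96 0 0 0 0 0
1 0.48 0 0 0 0 0'
python3 - <<'E'
from h import *
for n in('top','scene'):
    f=manip.grab_frame(n);cv2.imwrite(f'pics/{n}5.png',f[:,:,::-1])
    if n=='top':A=cv2.resize(f[110:230,185:295],(440,480),interpolation=2)
    else:B=cv2.resize(f[170:270,240:330],(360,400),interpolation=2)
o=np.zeros((480,800,3),np.uint8);o[:,:440]=A;o[:400,440:]=B;cv2.imwrite('pics/crop5.png',o[:,:,::-1]);print(manip.state()['joint_pos'])
E
```

```text
time: 11.1
tool_pos: [0.6468, 0.1129, 0.0291]
tool_rot: [0.001, 0.148, 0.989, 0.0]
contact_force: [-0.3, 0.1, 0.0]
gripper_width: 0.901
grasp_force: 0.0
time: 11.72
tool_pos: [0.6464, 0.1129, 0.2128]
tool_rot: [0.002, 0.148, 0.989, 0.001]
contact_force: [1.2, 0.5, -0.9]
gripper_width: 0.996
grasp_force: 0.0
time: 12.22
tool_pos: [0.4531, 0.1723, 0.2406]
tool_rot: [0.002, 0.148, 0.989, 0.001]
contact_force: [0.2, -0.5, 0.2]
gripper_width: 0.997
grasp_force: 0.0
[ 0.2099 -0.3017  1.9205  0.0003  1.5177 -1.0655]
```

View pics/crop5.png

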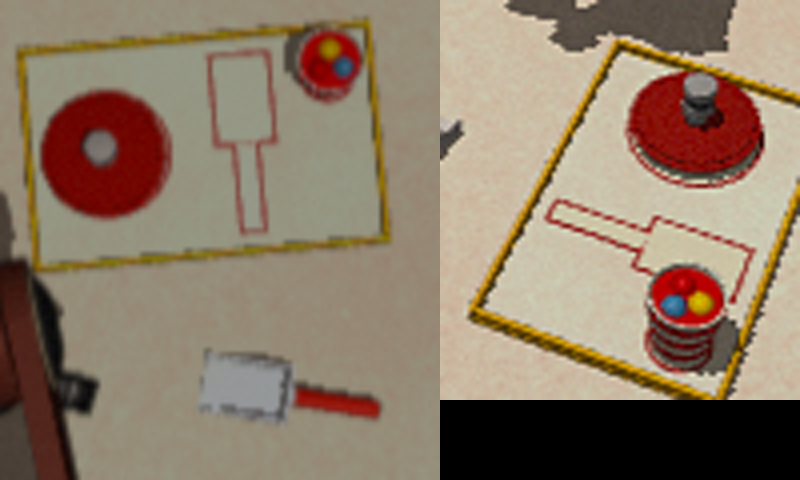

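The lid lies flat, centred on its circle: the red disc spans crop x 41–172 and y 90–218, same as the printed circle. Next is the scoop. Its bowl front is at crop (202,384) and its handle end at (381,408).

```bash
cat > sc.py <<'E'
from h import *
tip=np.array([.4522,.0333]);end=np.array([.4301,-.1144]);d=(tip-end)/np.linalg.norm(tip-end);az=np.degrees(np.arctan2(d[1],d[0]))
c=(tip+end)/2;grip=c-.023*d;_,Rs=pose(az,0)
mt=np.array([.7331,.0003]);me=np.array([.5801,-.0111]);tc=np.array([.6535,.0303]);yaw=.077
u=np.array([np.cos(yaw),np.sin(yaw)]);v=np.array([-u[1],u[0]])
mc=((mt+me)/2+tc-.036*v)/2;mgrip=mc-.023*u;_,Rm=pose(np.degrees(yaw),0)
E
python3 - <<'E'
from sc import *
print(az,grip,c,mc,(mt+me)/2,tc-.036*v,mgrip);go(np.r_[grip,.12],Rs)
E
```

```text
81.49010163988723 [ 0.4377 -0.0633] [ 0.4411 -0.0406] [ 0.6564 -0.0055] [ 0.6566 -0.0054] [ 0.6563 -0.0056] [ 0.6335 -0.0073]
rotvec [0.0054 0.0017 1.4239] shift now axes [-0.0532 -0.2305  0.1204] shift after turn [-0.2355  0.0195  0.1208]
```

```bash
python3 shift.py '1 -0.2128 -0.9216 0 0 0 0
1 -0.2128 -0.9216 0 0 0 0
1 -0.2128 -0.9216 0 0 0 0
1 -0.2128 -0.9216 0 0 0 0
1 0 0 0.32 0 0 0.712'
python3 shift.py '1 0 0 0.32 0 0 0.712
1 0 0 0.32 0 0 0.712
1 0 0 0.32 0 0 0.712
1 0 0 0.32 0 0 0.712
1 0 0 0.32 0 0 0.712'
python3 shift.py '1 0 0 0 0 0 0.712
1 0 0 0 0 0 0.712
1 0 0 0 0 0 0
1 0 0 0 0 0 0'
python3 - <<'E'
from sc import *
go(np.r_[grip,.004],Rs)
p=manip.camera_params('wrist');f=manip.grab_frame('wrist');cv2.imwrite('pics/w6.png',f[:,:,::-1]);np.savez('w6.npz',**p)
K=p['intrinsics']
for b in blobs(red(f,140,50),(100,50,420,330),60)[:4]:
    print(b[0],b[1],b[2],onz(p,b[1],.024,1))
print('expected handle centre',c-.0375*d)
E
```

```text
time: 12.95
tool_pos: [0.4399, -0.069, 0.222]
tool_rot: [0.004, 0.241, 0.97, -0.0]
contact_force: [0.9, 0.6, -0.9]
gripper_width: 1.001
grasp_force: 0.0
time: 13.58
tool_pos: [0.4398, -0.0651, 0.1195]
tool_rot: [0.002, 0.634, 0.774, 0.001]
contact_force: [0.1, 0.3, -0.4]
gripper_width: 1.002
grasp_force: 0.0
time: 14.08
tool_pos: [0.4393, -0.0646, 0.1195]
tool_rot: [0.001, 0.758, 0.653, 0.001]
contact_force: [0.2, -0.5, -0.8]
gripper_width: 1.001
grasp_force: 0.0
rotvec [ 0.0032 -0.0005 -0.0003] shift now axes [ 0.001  -0.0021  0.1155] shift after turn [ 0.0011 -0.0017  0.1155]
1283 [259.3141 209.3928] [251 172  19  76] [ 0.4386 -0.0787  0.024 ]
86 [408.7674 111.7907] [402 100  18  25] [ 0.5786 -0.0112  0.024 ]
expected handle centre [ 0.4356 -0.0776]
```

View pics/w6.png

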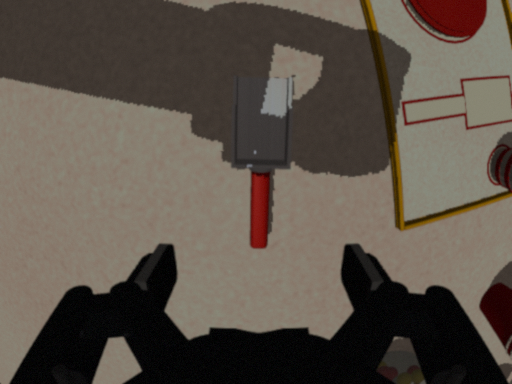

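The handle (259,172–247) is upright in the image and midway between the fingers, with the bowl ahead. I'm descending and gripping.

To row units: -0.001 m is -0.016, 0.001 m is 0.016.

```bash
python3 shift.py '1 0.016 -0.016 0.8 0 0 0
1 0 0 0.56 0 0 0
1 0 0 0.32 0 0 0
1 0 0 0.16 0 0 0
0.5 0 0 0 0 0 0'
python3 shift.py '0 0 0 0 0 0 0
0 0 0 0 0 0 0
0 0 0 0 0 0 0
0 0 0 0 0 0 0
0 0 0 0 0 0 0'
```

```text
time: 14.75
tool_pos: [0.4381, -0.0631, 0.0037]
tool_rot: [0.0, 0.758, 0.652, 0.001]
contact_force: [0.0, 0.4, -0.1]
gripper_width: 0.815
grasp_force: 0.0
time: 15.38
tool_pos: [0.439, -0.0634, 0.0047]
tool_rot: [0.001, 0.758, 0.652, 0.001]
contact_force: [-0.5, -1.3, 5.1]
gripper_width: 0.167
grasp_force: 62.9
```

To row units: -0.04 m is -0.64, -0.03 m is -0.48.

```bash
python3 shift.py '0 0 0 -0.08 0 0 0
0 0 0 -0.32 0 0 0
0 0 0 -0.64 0 0 0
0 0 0 -0.64 0 0 0
0 0 0 -0.48 0 0 0'
python3 shift.py '0 0 0 0 0 0 0
0 0 0 0 0 0 0'
python3 - <<'E'
from sc import *
go(np.r_[mgrip,.14],Rm)
f=manip.grab_frame('wrist');g=manip.grab_frame('scene')
cv2.imwrite('pics/w7.png',np.hstack([cv2.resize(f,(400,300)),cv2.resize(g[130:280,160:360],(400,300),interpolation=2)])[:,:,::-1])
E
```

```text
time: 16.0
tool_pos: [0.4376, -0.063, 0.14]
tool_rot: [0.001, 0.758, 0.652, 0.001]
contact_force: [0.3, -0.3, -0.6]
gripper_width: 0.175
grasp_force: 62.0
time: 16.25
tool_pos: [0.4367, -0.0627, 0.1369]
tool_rot: [-0.001, 0.758, 0.652, 0.0]
contact_force: [0.6, 0.3, -1.2]
gripper_width: 0.17
grasp_force: 62.0
rotvec [-0.0015 -0.0005  1.3429] shift now axes [ 0.0844  0.1862 -0.0032] shift after turn [ 0.2005 -0.0402 -0.0031]
```

View pics/w7.png

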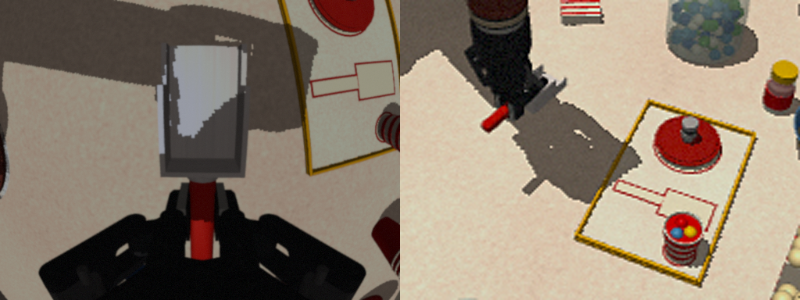

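The scoop is held with its bowl forward, apparently level. I'm carrying it over its outline.

To row units: 0.0465 m is 0.744, 0.021 m is 0.336, 0.168 rad is 0.672.

```bash
python3 shift.py '0 0.336 0.744 0 0 0 0
0 0.336 0.744 0 0 0 0
0 0.336 0.744 0 0 0 0
0 0.336 0.744 0 0 0 0
0 0 0 0 0 0 0.672'
python3 shift.py '0 0 0 0 0 0 0.672
0 0 0 0 0 0 0.672
0 0 0 0 0 0 0.672
0 0 0 0 0 0 0.672
0 0 0 0 0 0 0.672'
python3 shift.py '0 0 0 0.48 0 0 0.672
0 0 0 0.48 0 0 0.672
0 0 0 0.32 0 0 0
0 0 0 0 0 0 0
0 0 0 0 0 0 0'
python3 - <<'E'
from sc import *
go(np.r_[mgrip,.009],Rm)
p=manip.camera_params('wrist');np.savez('w8.npz',**p);f=manip.grab_frame('wrist');g=manip.grab_frame('scene');t=manip.grab_frame('top')
for n,i in(('w',f),('s',g),('t',t)):cv2.imwrite(f'pics/{n}8.png',i[:,:,::-1])
o=np.zeros((600,800,3),np.uint8);o[:,:400]=cv2.resize(f[30:330,160:360],(400,600),interpolation=2);o[:400,400:]=cv2.resize(g[170:270,240:340],(400,400),interpolation=2)
cv2.imwrite('pics/c8.png',o[:,:,::-1])
E
```

```text
time: 16.98
tool_pos: [0.6356, -0.007, 0.1357]
tool_rot: [-0.001, 0.811, 0.585, -0.0]
contact_force: [-0.4, -0.7, -1.0]
gripper_width: 0.174
grasp_force: 61.8
time: 17.6
tool_pos: [0.6332, -0.0079, 0.1367]
tool_rot: [-0.001, 0.979, 0.202, -0.001]
contact_force: [-0.4, 0.2, -0.9]
gripper_width: 0.176
grasp_force: 61.9
time: 18.23
tool_pos: [0.6353, -0.0081, 0.0601]
tool_rot: [-0.0, 0.999, 0.039, 0.002]
contact_force: [-0.3, 0.0, -0.8]
gripper_width: 0.172
grasp_force: 61.9
rotvec [-0.     -0.0035  0.0001] shift now axes [-0.0019 -0.001   0.0511] shift after turn [-0.0017 -0.001   0.0511]
```

View pics/c8.png

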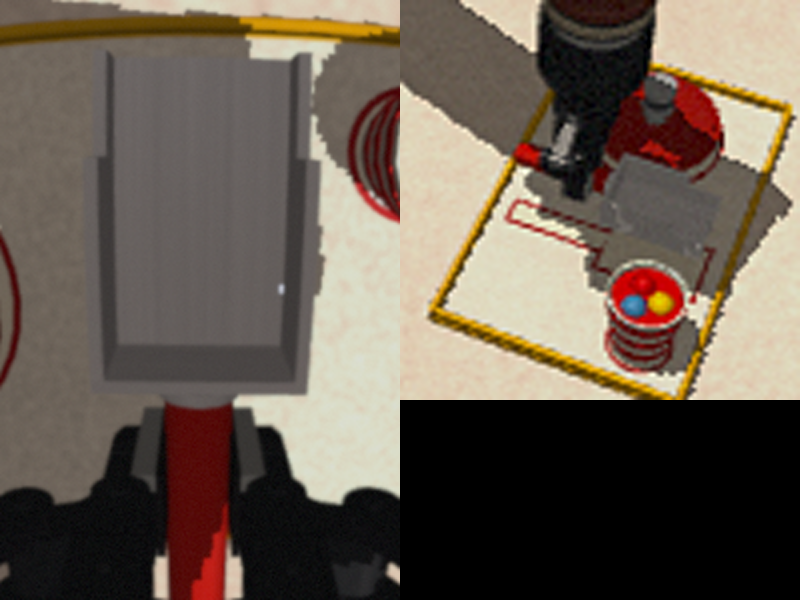

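Run:
```python
from sc import *
W=dict(np.load('w8.npz'));p,r=state_R();Cc=lambda X,Y:(160+(X+.5)/2-.5,30+(Y+.5)/2-.5)
for z in(.050,.056,.062):
    t=onz(W,Cc(204,56),z,1);b=onz(W,Cc(200,362),z+.014,1)
    l,rr=onz(W,Cc(95,54),z+.006,1),onz(W,Cc(312,54),z+.006,1)
    print(z,'tip fwd of tcp',(t-p)[:2]@u,(t-p)[:2]@v,'back',(b-p)[:2]@u,(b-p)[:2]@v,'front outer width',np.linalg.norm(l-rr))
l,rr=onz(W,Cc(85,160),.084,1),onz(W,Cc(321,160),.084,1);print('width at side top z .084',np.linalg.norm(l-rr))
l,rr=onz(W,Cc(92,394),.084,1),onz(W,Cc(306,394),.084,1);print('rear width z .084',np.linalg.norm(l-rr),((l+rr)/2-p)[:2]@u)
```

```text
0.05 tip fwd of tcp 0.09903976746363308 -0.003062787658521492 back 0.02362896442672264 -0.0020278241542896892 front outer width 0.05251439444826959
0.056 tip fwd of tcp 0.09809616252818298 -0.0029935993709909736 back 0.02587799066908098 -0.0019967300665493914 front outer width 0.050350099016044925
0.062 tip fwd of tcp 0.0971525575927328 -0.0029244110834604486 back 0.02812701691143944 -0.0019656359788091018 front outer width 0.04818580358382026
width at side top z .084 0.04665817154773551
rear width z .084 0.0466166663044017 0.023579578041702933
```

Units first: shifts go in shares of 62.5 mm and turns go in units of 0.25 rad. So -0.001 m is -0.016, 0.02 m is 0.32.

```bash
python3 shift.py '0 -0.016 -0.016 0.32 0 0 0
0 0 0 0.192 0 0 0
0 0 0 0.128 0 0 0
0 0 0 0 0 0 0
0 0 0 0 0 0 0'
python3 shift.py '0 0 0 0.064 0 0 0
0 0 0 0 0 0 0' | grep -E 'pos|contact'
python3 shift.py '0 0 0 0.032 0 0 0
0 0 0 0 0 0 0' | grep -E 'pos|contact'
python3 shift.py '0 0 0 0.016 0 0 0
0 0 0 0 0 0 0' | grep -E 'pos|contact'
python3 - <<'E'
from sc import *
go(np.r_[mgrip,.009],Rm)
E
```

```text
time: 19.0
tool_pos: [0.634, -0.0071, 0.0196]
tool_rot: [-0.0, 0.999, 0.038, 0.001]
contact_force: [0.2, 0.0, -1.0]
gripper_width: 0.172
grasp_force: 61.9
tool_pos: [0.6335, -0.0071, 0.0152]
contact_force: [-0.3, 0.1, -1.0]
tool_pos: [0.6335, -0.0071, 0.0131]
contact_force: [0.1, -0.5, -1.0]
tool_pos: [0.6336, -0.0071, 0.0122]
contact_force: [0.1, 0.8, -2.3]
rotvec [-0.0003 -0.0022 -0.0012] shift now axes [-0.0001  0.0002  0.0032] shift after turn [-0.0001  0.0002  0.0032]
```

To row units: 0.001 m is 0.016.

```bash
python3 shift.py '0 0 0 0.016 0 0 0
0 0 0 0 0 0 0' | grep -E 'pos|contact'
python3 shift.py '0 0 0 0.016 0 0 0
0 0 0 0 0 0 0' | grep -E 'pos|contact'
python3 shift.py '0 0 0 0.016 0 0 0
0 0 0 0 0 0 0' | grep -E 'pos|contact'; python3 -c "
from plant import manip;print(manip.state()['ft_torque'])"
```

```text
tool_pos: [0.6335, -0.0071, 0.0112]
contact_force: [0.2, 0.4, -1.5]
tool_pos: [0.6335, -0.007, 0.0102]
contact_force: [-0.3, -0.4, -1.3]
tool_pos: [0.6338, -0.0071, 0.0098]
contact_force: [-2.3, 0.8, 2.9]
[-0.0535453   0.38891658 -0.01274414]
```

To row units: 0.0005 m is 0.008.

```bash
python3 shift.py '0 0 0 0.008 0 0 0
0 0 0 0 0 0 0' | grep -E 'pos|contact'
python3 shift.py '0.25 0 0 0 0 0 0
0.35 0 0 0 0 0 0
0.5 0 0 0 0 0 0
0.5 0 0 0 0 0 0'
python3 shift.py '0.5 0 0 -0.16 0 0 0
0.5 0 0 -0.48 0 0 0
0.5 0 0 -0.8 0 0 0
0.5 0 0 -0.96 0 0 0
0.5 -0.8 0 -0.48 0 0 0'
python3 shift.py '1 -0.96 0 0 0 0 0
1 -0.96 0 0 0 0 0
1 -0.64 0 0 0 0 0
1 0 0 0 0 0 0'
python3 - <<'E'
from h import *
g=manip.grab_frame('scene');t=manip.grab_frame('top')
o=np.zeros((480,800,3),np.uint8);o[:,:440]=cv2.resize(t[110:230,185:295],(440,480),interpolation=2);o[:270,440:]=cv2.resize(g,(360,270));o[270:,440:]=cv2.resize(t,(280,210))[:, :].repeat(1,0) if 0 else np.pad(cv2.resize(t,(280,210)),((0,0),(0,80),(0,0)))
cv2.imwrite('pics/end.png',o[:,:,::-1])
E
```

```text
tool_pos: [0.6337, -0.0071, 0.0097]
contact_force: [-3.7, 0.7, 6.4]
time: 21.25
tool_pos: [0.6336, -0.0071, 0.0087]
tool_rot: [-0.0, 0.999, 0.038, 0.001]
contact_force: [0.5, -0.0, -1.0]
gripper_width: 0.502
grasp_force: 0.0
time: 21.88
tool_pos: [0.5866, -0.0114, 0.1949]
tool_rot: [0.001, 0.999, 0.038, 0.006]
contact_force: [-0.8, 0.1, 1.3]
gripper_width: 0.499
grasp_force: 0.0
time: 22.38
tool_pos: [0.4222, -0.023, 0.1887]
tool_rot: [0.0, 0.999, 0.037, 0.002]
contact_force: [0.5, -0.4, 0.3]
gripper_width: 1.004
grasp_force: 0.0
```

View pics/end.png

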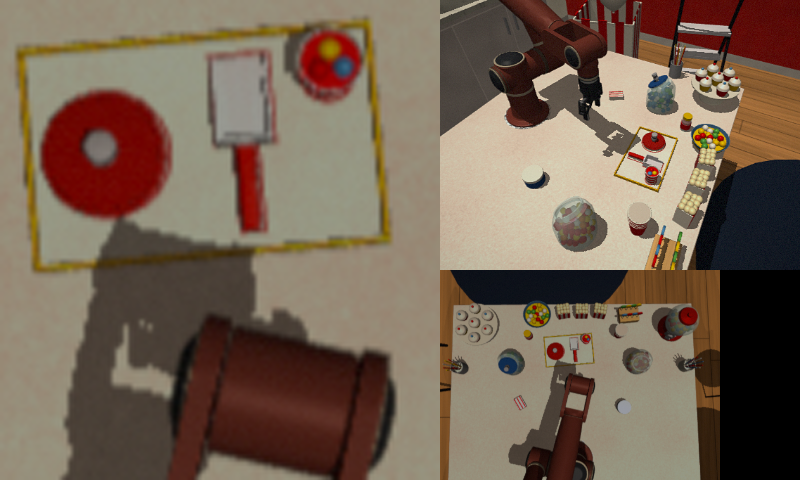

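The scoop lies in its outline within about 1–2 mm. The lid is on its circle, the red jar is standing and the blue jar is closed.

```bash
python3 -c "
from plant import manip;print(manip.job_done())"
```

```text
the job is handed in; nothing more can be done
None
```

I handed the job in at about 22 s on the robot's clock. The red lid sits knob up and flat on its circle, the scoop lies in its outline within about 2 mm, and in the last pictures the red jar was still standing, the blue-lidded jar was closed and nothing else looked disturbed.

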